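# Unmould the muffins into the carrier tray

## Task

The muffins in the muffin maker are done: turn its heat dial right back to off, then swing the lid fully open, lift every muffin out of its mould and stand each one upright in an empty well of the white carrier tray, all the way down, then close the lid fully again. There are three to five muffins; leave the iced cake in its well, and the sprinkles and the mug where they are.

Things in the scene. Friction and masses are not known exactly. Their poses are not given: they have to be found in the camera images.
- maker: muffin maker, fixed, black, 288 x 208 mm; top of its dark plate 66 mm up. Six round moulds in the plate, 53 mm wide, 24 mm deep, floors 42 mm up: three along its x (84 mm apart) by two along its y (80 mm apart), centred on the origin. Origin: centre of the underside, at worktop height. Lid hinged along its +y edge, handle on the -y side. Turned up to 0.25 rad either way
- lid (a joint): angle of the maker's lid, rad: 0 closed (resting on the plate), 1.8 at its stop, leaning back past upright; may start slightly ajar. A stiff hinge that stays where it is left; about 5 N at the handle moves it. The lid is a shell 42 mm high over the 276 x 196 mm plate
- dial (a joint): angle of the maker's heat dial, rad, on a pod (66 x 90 mm, top 40 mm up) on the maker's -y side, at its +x end: 0 is off, against its stop, with the dial's bar parallel to the maker's x axis and the white line on it at the -x end by the white dot; it grows clockwise seen from above, to 1.6, so switching off is a turn anticlockwise. Light friction, stays where it is left
- dial_grip (a point): point on the dial's upright axis at the height to grip, 77 mm up: middle of its grey bar, 14 mm thick, 36 mm long, from 54 to 84 mm up, which turns with the dial. The dial lies 112 mm along x and -155 mm along y from the maker's origin
- lid_handle (a point): middle of the lid's round steel handle bar, 14 mm thick, 120 mm long, parallel to the maker's x axis, its centre 44 mm off the lid's edge on two end arms, so it can be pinched from above. 89 mm up with the lid closed; swings about lid_hinge at a radius of 245 mm, up and over towards the maker's +y as the lid opens
- lid_hinge (a point): point on the hinge line of the lid, 67 mm above the worktop, in line with the middle of the handle; the hinge line runs along the maker's x axis
- tray: loose carrier tray (700 g), white with a blue rim, 184 x 270 mm and 20 mm high (rim 24 mm), with six wells in a grid of two along its x by three along its y, 84 mm apart. Origin: centre of the underside. Turned up to 0.3 rad either way; it may get pushed about with what stands in it
- well0 (a point): centre of the floor of one round well of the tray, 53 mm wide and 16 mm deep, floor 4 mm above the worktop; one of the six wells already holds the iced cake
- well1 (a point): centre of the floor of one round well of the tray, 53 mm wide and 16 mm deep, floor 4 mm above the worktop; one of the six wells already holds the iced cake
- well2 (a point): centre of the floor of one round well of the tray, 53 mm wide and 16 mm deep, floor 4 mm above the worktop; one of the six wells already holds the iced cake
- well3 (a point): centre of the floor of one round well of the tray, 53 mm wide and 16 mm deep, floor 4 mm above the worktop; one of the six wells already holds the iced cake
- well4 (a point): centre of the floor of one round well of the tray, 53 mm wide and 16 mm deep, floor 4 mm above the worktop; one of the six wells already holds the iced cake
- well5 (a point): centre of the floor of one round well of the tray, 53 mm wide and 16 mm deep, floor 4 mm above the worktop; one of the six wells already holds the iced cake
- muffin0: muffin, in one of the moulds at the start; three to five of the six are there, the others absent (None). Straight-sided brown crown 58 mm across from 27 to 41 mm above the underside, domed to 50 mm; below the crown a paper case tapering from 49 mm to 43 mm across at the underside. 42 to 84 g. Origin: centre of the underside; z up through the crown
- muffin1: muffin, in one of the moulds at the start; three to five of the six are there, the others absent (None). Straight-sided brown crown 58 mm across from 27 to 41 mm above the underside, domed to 50 mm; below the crown a paper case tapering from 49 mm to 43 mm across at the underside. 42 to 84 g. Origin: centre of the underside; z up through the crown
- muffin2: muffin, in one of the moulds at the start; three to five of the six are there, the others absent (None). Straight-sided brown crown 58 mm across from 27 to 41 mm above the underside, domed to 50 mm; below the crown a paper case tapering from 49 mm to 43 mm across at the underside. 42 to 84 g. Origin: centre of the underside; z up through the crown
- muffin3: muffin, in one of the moulds at the start; three to five of the six are there, the others absent (None). Straight-sided brown crown 58 mm across from 27 to 41 mm above the underside, domed to 50 mm; below the crown a paper case tapering from 49 mm to 43 mm across at the underside. 42 to 84 g. Origin: centre of the underside; z up through the crown
- muffin4: muffin, in one of the moulds at the start; three to five of the six are there, the others absent (None). Straight-sided brown crown 58 mm across from 27 to 41 mm above the underside, domed to 50 mm; below the crown a paper case tapering from 49 mm to 43 mm across at the underside. 42 to 84 g. Origin: centre of the underside; z up through the crown
- muffin5: muffin, in one of the moulds at the start; three to five of the six are there, the others absent (None). Straight-sided brown crown 58 mm across from 27 to 41 mm above the underside, domed to 50 mm; below the crown a paper case tapering from 49 mm to 43 mm across at the underside. 42 to 84 g. Origin: centre of the underside; z up through the crown
- iced0: iced cake that already stands in a well of the tray, 60 mm across and 75 mm high, coloured icing (pink, cream or light blue) with a red cherry; one of iced0 to iced2 is there, the others absent (None). Origin: centre of the underside
- iced1: iced cake that already stands in a well of the tray, 60 mm across and 75 mm high, coloured icing (pink, cream or light blue) with a red cherry; one of iced0 to iced2 is there, the others absent (None). Origin: centre of the underside
- iced2: iced cake that already stands in a well of the tray, 60 mm across and 75 mm high, coloured icing (pink, cream or light blue) with a red cherry; one of iced0 to iced2 is there, the others absent (None). Origin: centre of the underside
- sprinkles: bystander: jar of sprinkles, 48 mm wide, 75 mm high, red cap. Origin: centre of the underside
- mug: bystander: blue mug, 80 mm wide, 90 mm high. Origin: centre of the underside
Things that resemble listed ones, but are neither listed nor needed, are in the scene too. Of the things like the iced2, leave any that is green or purple; of the rest the smaller one is meant.

How it is judged:
By the outcome, as a careful person would: the job done as asked, in the order asked, and still so for the second after the job is handed in, with the robot touching nothing.
Of muffin0, muffin1, muffin2, muffin3, muffin4, muffin5 only 3 to 5 are there at a start; the rules pass over those that are not, and their reading is None.
Of iced0, iced1, iced2 only 1 to 1 are there at a start; the rules pass over those that are not, and their reading is None.
At some moment in a run one of tray may be knocked a few centimetres aside while the robot is not near it.
Once in a run the grip may slacken for a moment while it holds something.
It also fails if it takes over 210 s, if anything falls off the work surface, if the arm or the gripper's body presses on something with over 40 N, if the wrist force passes 120 N, or if a joint passes its speed limit or range.

## Robot

A 6-joint arm with a two-finger parallel gripper is mounted at the origin on the work surface. World frame = base frame: x ahead of the robot, y to its left, z up, the work surface at z = 0. Lengths are in m, angles in rad, forces in N, time in s.
With the tool pointing down it reaches from about 0.35 to 0.775 m from the base axis. Payload 7.3 kg.
Tool frame: the origin (TCP) lies between the finger pads; the fingertips stand bot.tcp_to_tips ahead of it and the grasp point (between the pads) lies 11 mm behind it (bot.tcp_to_tips is the distance from the TCP to the fingertips, in m); z points along the fingers, y is the line along which they close (so a half turn about z gives the same grasp; the last joint's range is limited). The gripper opens to 92 mm and grips with 3 to 60 N. Pads are 19 mm wide; open, the fingers measure 130 mm over their backs; the gripper's body (75 mm by 190 mm) begins 47 mm behind the grasp point.
Start: joints at [-1.265, 0.342, 1.524, -0, 1.275, -0.146], TCP at [0.229, -0.472, 0.235] pointing down, gripper open.
Joint ranges: [-2.53, 2.53], [-0.77, 2.02], [0.04, 2.7], [-1, 4.14], [0.28, 2.66], [-3.11, 3.11]. Speed limits (rad/s): [2.57, 2.57, 3.14, 3.14, 3.14, 3.14].

## Interface

Orientations are given as a unit quaternion [x, y, z, w].
In Python, from bench import bot gives the robot as it stands.
- The arm moves only by the tool play_rows, never from a script. Its argument "steps" is a list of rows, each a list of 5 numbers: the closure, from -1 (fully open) to 1 (shut), then the shift along the world's x, y, z in mm, then the turn about the world's z in degrees. A call has 1 to 8 rows; each row is the pose to reach, as a shift and turn from the pose commanded when the call began; what a row does not reach only later rows make up. A row lasts 1/10 s, in which the tool goes at most 50 mm and 8.59 degrees, less where a joint would pass 70% of its speed; a pose out of reach is approached as far as the arm can. A call with a gripper value outside its range is refused whole. The fingers move at their own pace and stop on an object; "force" is the grip in N (left out, the last holds). Time passes only in rows, so rows that repeat a pose let the fingers close. It gives the time, the measured TCP pose, the force, the opening and the grip force at its end, in the units of the state.
- bot.observe(): the state, without advancing time (a new reading comes with each control period).
- bot.read_camera(name): name is "scene" or "top" or "wrist"; returns (picture, depth): 400x640x3 uint8, red, green, blue; 400x640 float32, m along the optical axis (not along the pixel's ray), 0 where there is no reading.
- bot.camera_model(name): a dict with "fx", "fy", "cx", "cy" (pixels), "rvec" (rotation vector, rad) and "tvec" (3), from world to camera coordinates, as OpenCV has them. Camera axes: x right, y down, z forward; pixel columns grow to the right and rows downward; lengths in m; the calibration is good to about 2 mm. A picture is of the moment at which its call begins: read the wrist's pose just before it. camera_model takes no time and is no camera call; for the wrist camera it gives the pose at the moment of the call.
- bot.sign_off(): hands the job in; it is judged then, once.
The state is a dict: "time": time; "joint_pos": joint angles; "qd": joint speeds; "joint_torque": joint torques, N m; "ee_pos": TCP position; "tcp_rot": TCP orientation; "contact_force": force on the tool from outside, world axes, zero at the start; "wrist_torque": the same for the moment, N m; "gripper_width": finger opening in m; "gripper_force": force on a finger pad.
Only numpy, scipy, OpenCV 4.12 (cv2) and the standard library are available. Lean on these libraries where they do the work, as an engineer would, in place of code of your own. Each camera call takes 0.05 s, during which the arm holds its last target. There are 200 camera calls.

## Working session

There is one attempt and no reset: what is moved stays moved. The work goes in short steps, Python scripts to look and compute and a tool call to move; the robot and the scene stay as the last step left them, time stands still between calls to the robot, and variables do not carry over. Pictures are saved under pics/ and viewed, at most 14 in all, crops included, and the job is handed in when it is done.

Besides the shell and the picture viewer there is one more tool, called in YAML: its name, and indented under it one key for each argument. play_rows: Moves the arm, as the interface text tells. Its arguments: {"type":"object","properties":{"steps":{"type":"array"},"force":{"type":"number"}},"required":["steps"]}

```bash
mkdir -p pics; ls
cat > h.py <<'E'
import numpy as np, cv2
from bench import bot
def cam(n):
    m=bot.camera_model(n); K=np.array([[m['fx'],0,m['cx']],[0,m['fy'],m['cy']],[0,0,1]])
    R=cv2.Rodrigues(np.array(m['rvec'],float))[0]; return K,R,np.array(m['tvec'],float).ravel()
def grab(n,f=None):
    c=cam(n); p,d=bot.read_camera(n)
    if f: cv2.imwrite('pics/'+f,p[:,:,::-1])
    return p,d,c
def ray(c,u,v,z):
    K,R,t=c; o=-R.T@t; r=R.T@np.linalg.inv(K)@np.array([u,v,1.]); return o+r*(z-o[2])/r[2]
def pts(d,c):
    K,R,t=c; v,u=np.mgrid[:d.shape[0],:d.shape[1]]
    P=np.stack([(u-K[0,2])/K[0,0]*d,(v-K[1,2])/K[1,1]*d,d],-1); W=(P-t)@R; W[d==0]=np.nan; return W
def proj(c,P):
    K,R,t=c; q=K@(R@np.asarray(P,float)+t); return q[:2]/q[2]
E
python3 - <<'E'
from h import *
print(bot.tcp_to_tips, bot.observe())
for n in('scene','top'):
    p,d,c=grab(n,n+'0.png'); np.savez(n+'0.npz',p=p,d=d,K=c[0],R=c[1],t=c[2]); print(n,-c[1].T@c[2])
E
```

```text
pics
0.008 {'time': 0.0, 'joint_pos': array([-1.26499422e+00,  3.42730279e-01,  1.52502229e+00, -9.58652585e-06,
        1.27538974e+00, -1.46006309e-01]), 'qd': array([ 4.48617710e-04, -8.39058482e-05,  3.22083256e-03, -3.92168638e-04,
        7.06461725e-04,  4.32306170e-04]), 'joint_torque': array([ 4.24100808e-04, -4.31242847e+01, -2.44217992e+01,  7.18708523e-02,
        5.59060683e-02, -1.13161075e-04]), 'ee_pos': array([ 0.22910559, -0.47193291,  0.23403919]), 'tcp_rot': array([ 9.74591368e-01,  2.23988984e-01, -6.64110811e-05, -7.71988626e-04]), 'contact_force': array([ 0.27207184, -0.32044385,  0.12105529]), 'wrist_torque': array([-0.03383987,  0.04146631, -0.01779347]), 'gripper_force': 0.0, 'gripper_width': 0.09166177997486642}
scene [1.02737092 0.54719853 0.82448236]
top [ 0.37958967 -0.00482545  1.12765747]
```

View pics/top0.png

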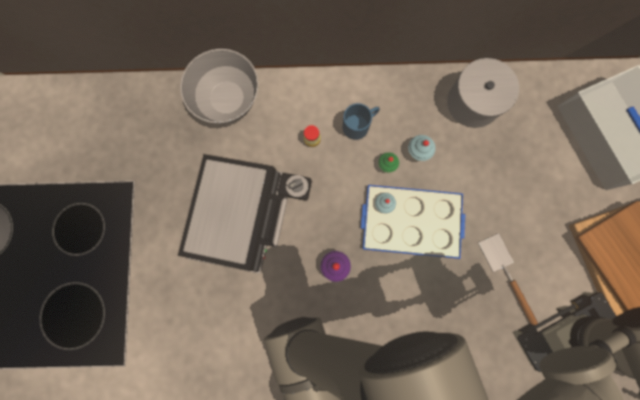

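View pics/scene0.png

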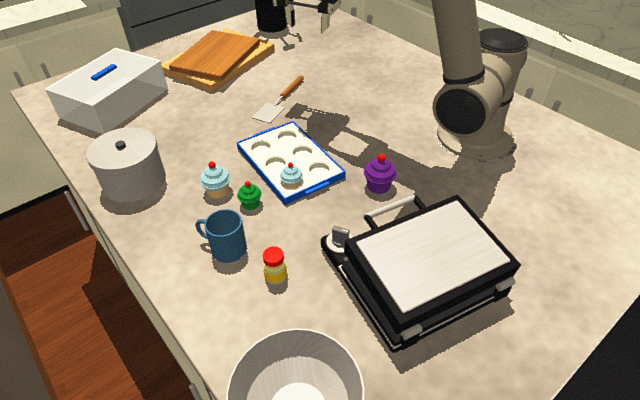

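The top view has the maker at (230,212) with its dial at (297,185), the tray at (413,222) with a light-blue cake at (385,202), decoy cakes at (422,148), (388,162) and (335,266), the jar at (312,135) and the mug at (358,120). World +x is up in the image and +y is left.

Run:
```python
from h import *
z=np.load('top0.npz'); p,d=z['p'],z['d']; c=(z['K'],z['R'],z['t']); W=pts(d,c); print(c[0])
hsv=cv2.cvtColor(p,cv2.COLOR_RGB2HSV)
def rect(m,zz,name):
    n,l,s,ce=cv2.connectedComponentsWithStats(m.astype(np.uint8)); i=1+np.argmax(s[1:,4]); ys,xs=np.where(l==i)
    q=np.array([ray(c,u,v,zz)[:2] for u,v in zip(xs,ys)],np.float32)
    print(name,len(xs),cv2.minAreaRect(q),'z',np.nanmedian(W[l==i][:,2])); return l==i
V,S,H=[hsv[...,i].astype(int) for i in(2,1,0)]
u,v=np.meshgrid(range(640),range(400))
blue=(H>100)&(H<130)&(S>130)&(u>350)&(u<475)&(v>175)&(v<270)
rect(cv2.morphologyEx(blue.astype(np.uint8),cv2.MORPH_CLOSE,np.ones((5,5)))>0,0.024,'tray')
# heights
mk=(u>170)&(u<320)&(v>145)&(v<280)&(W[...,2]>0.03)
rect(mk&(W[...,2]>0.085),0.108,'lid')
rect(mk&(u<290),0.06,'maker')
lid=mk&(W[...,2]>0.095)&(V>100)&(u<275)
A=W[lid]; co=np.linalg.lstsq(np.c_[A[:,:2],np.ones(len(A))],A[:,2],rcond=None)[0]; print('lidplane',co,len(A))
for nm,uu,vv in [('dial',(278,316),(168,200)),('handle',(262,292),(195,245))]:
    B=W[vv[0]:vv[1],uu[0]:uu[1]]; print(nm,[ (np.nanmean(B[(B[...,2]>a)&(B[...,2]<a+.01)],0).round(3),((B[...,2]>a)&(B[...,2]<a+.01)).sum()) for a in (.03,.04,.05,.06,.07,.08,.09,.1)])
# cake
ck=W[190:213,373:398]; print('cake',np.nanmean(ck[ck[...,2]>.05],0))
# wells
gr=cv2.cvtColor(p,cv2.COLOR_RGB2GRAY)
s=cv2.resize(p[140:280,170:475][:,:,::-1],None,fx=2.6,fy=2.6,interpolation=cv2.INTER_CUBIC); cv2.imwrite('pics/crop1.png',s)
```

```text
[[393.88702541   0.         321.14684177]
 [  0.         393.88702541 195.86417074]
 [  0.           0.           1.        ]]
tray 2 ((0.470168799161911, -0.11194171011447906), (0.0028042742051184177, 0.0), 177.73016357421875) z 0.02129566632090498
lid 8546 ((0.5047152638435364, 0.2252657115459442), (0.24713420867919922, 0.28068000078201294), 77.16407012939453) z 0.1244541705492602
maker 9636 ((0.5097683668136597, 0.2348327785730362), (0.2616053819656372, 0.29496338963508606), 77.16407012939453) z 0.12320237924231776
lidplane [-0.02229728 -0.09458891  0.1601886 ] 6159
dial [(array([0.582, 0.082, 0.037]), np.int64(204)), (array([0.584, 0.082, 0.045]), np.int64(383)), (array([0.581, 0.071, 0.054]), np.int64(87)), (array([0.583, 0.075, 0.065]), np.int64(14)), (array([0.578, 0.065, 0.075]), np.int64(7)), (array([0.582, 0.07 , 0.085]), np.int64(68)), (array([nan, nan, nan]), np.int64(0)), (array([nan, nan, nan]), np.int64(0))]
handle [(array([0.496, 0.134, 0.039]), np.int64(103)), (array([0.489, 0.139, 0.043]), np.int64(274)), (array([0.489, 0.15 , 0.055]), np.int64(24)), (array([0.491, 0.152, 0.066]), np.int64(88)), (array([0.475, 0.155, 0.071]), np.int64(9)), (array([nan, nan, nan]), np.int64(0)), (array([0.493, 0.151, 0.095]), np.int64(35)), (array([0.5  , 0.15 , 0.106]), np.int64(31))]
cake [ 0.52826936 -0.17406152  0.05971094]<stdin>:19: RuntimeWarning: Mean of empty slice
```

View pics/crop1.png

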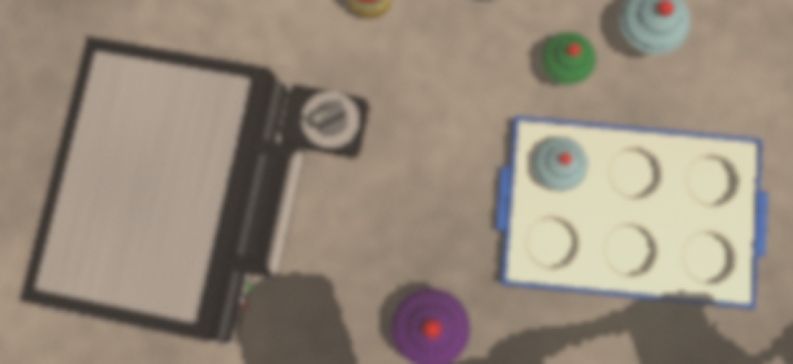

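The lid is ajar by about 0.095 rad, with its plane gradient giving a yaw of about -0.23. I'll move over the dial for a close look.

play_rows:
  steps:
    - [-1,25,40,5,0]
    - [-1,50,80,10,0]
    - [-1,75,120,15,0]
    - [-1,100,160,20,0]
    - [-1,125,200,25,0]
    - [-1,150,240,30,0]
    - [-1,175,272,35,0]
    - [-1,180,280,40,0]

```text
time: 0.9
ee_pos: [0.4107, -0.1893, 0.2748]
tcp_rot: [0.974, 0.226, 0.0, -0.0]
contact_force: [-0.1, -0.5, -0.9]
gripper_width: 0.0915
gripper_force: 0.0
```

play_rows:
  steps:
    - [-1,25,40,5,0]
    - [-1,50,80,10,0]
    - [-1,75,120,15,0]
    - [-1,100,160,20,0]
    - [-1,125,200,25,0]
    - [-1,140,230,30,0]
    - [-1,140,230,30,0]
    - [-1,140,230,30,0]

```text
time: 1.7
ee_pos: [0.5491, 0.0374, 0.3041]
tcp_rot: [0.974, 0.225, -0.001, 0.0]
contact_force: [-0.8, 0.4, -0.2]
gripper_width: 0.092
gripper_force: 0.0
```

Run:
```python
from h import *
print(bot.observe()['tcp_rot'])
p,d,c=grab('wrist','w1.png'); np.savez('w1.npz',p=p,d=d,K=c[0],R=c[1],t=c[2])
print(-c[1].T@c[2], c[1])
```

```text
[ 9.74468295e-01  2.24523845e-01 -7.46533669e-04  1.67946239e-04]
[0.6184316  0.07226158 0.45292098] [[ 4.37361972e-01 -8.99285492e-01 -3.29442842e-04]
 [-8.61742681e-01 -4.19207945e-01  2.85769576e-01]
 [-2.57126539e-01 -1.24700850e-01 -9.58298305e-01]]
```

View pics/w1.png

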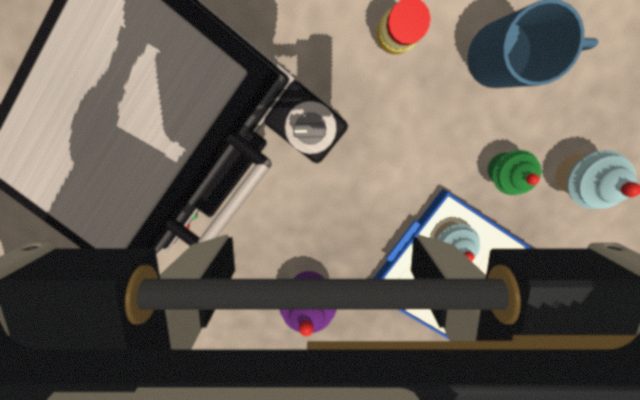

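The dial shows at (311,127) and the handle bar runs roughly from (200,235) to (270,165). I'll measure both from depth.

Run:
```python
from h import *
z=np.load('w1.npz'); p,d=z['p'],z['d']; c=(z['K'],z['R'],z['t']); W=pts(d,c)
u,v=np.meshgrid(range(640),range(400)); Z=W[...,2]
m=(u>270)&(u<350)&(v>80)&(v<170)
b=m&(Z>.075)&(Z<.095); q=W[b]; print('bar',q.mean(0),len(q),cv2.minAreaRect(q[:,:2].astype(np.float32)))
b=m&(Z>.037)&(Z<.043); q=W[b]; print('pod',q.mean(0),cv2.minAreaRect(q[:,:2].astype(np.float32)))
b=m&(Z>.045)&(Z<.06); q=W[b]; print('disc',q.mean(0),cv2.minEnclosingCircle(q[:,:2].astype(np.float32)))
h=(u>180)&(u<280)&(v>155)&(v<250)&(p.min(-1)>110)&(Z>.08)
q=W[h]; print('handle',len(q),q.mean(0),q[:,2].max(),cv2.minAreaRect(q[:,:2].astype(np.float32)))
L=(u<290)&(v<250)&(Z>.1)&(Z<.16)&((u-280)+(v-70)<-40); q=W[L]
G=np.c_[q[:,:2],np.ones(len(q))]; co=np.linalg.lstsq(G,q[:,2],rcond=None)[0]
for _ in range(4):
    k=abs(G@co-q[:,2])<.004; co=np.linalg.lstsq(G[k],q[k,2],rcond=None)[0]
print('plane',co,k.mean(),'maxz',q[:,2].max())
cr=p[90:165,270:350][:,:,::-1]; cv2.imwrite('pics/dial.png',cv2.resize(cr,None,fx=6,fy=6,interpolation=cv2.INTER_CUBIC))
```

```text
bar [0.58285459 0.07237405 0.08268869] 442 ((0.5878267884254456, 0.09159533679485321), (0.07584574818611145, 0.03084181435406208), 74.72714233398438)
pod [0.58957766 0.09250982 0.03872541] ((0.5847095847129822, 0.0831104964017868), (0.09526584297418594, 0.061745475977659225), 76.73900604248047)
disc [0.58389976 0.07256049 0.0485278 ] ((0.5910762548446655, 0.08305816352367401), 0.04573235288262367)
handle 1260 [0.48457565 0.10960679 0.11888624] 0.3119502175460375 ((0.475484699010849, 0.11227139830589294), (0.021624818444252014, 0.1314338594675064), 71.99186706542969)
plane [-0.02304801 -0.09658209  0.15888753] 0.9001750848896435 maxz 0.1326433398770333
```

View pics/dial.png

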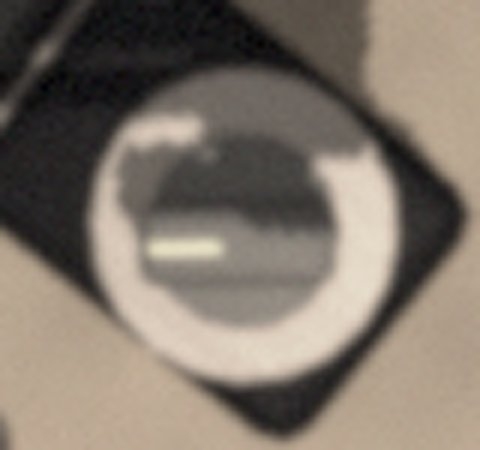

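Run:
```python
from h import *
z=np.load('w1.npz'); p,d=z['p'],z['d']; c=(z['K'],z['R'],z['t']); W=pts(d,c); Z=W[...,2]
for a in(.048,.054):print(ray(c,270+245/6,90+226/6,a))
print('bar',ray(c,270+240/6,90+249/6,.084))
u,v=np.meshgrid(range(640),range(400))
b=(u>290)&(u<330)&(v>110)&(v<145)&(Z>.08)&(Z<.09); q=W[b]; print(q.mean(0),len(q),cv2.minAreaRect(q[:,:2].astype(np.float32)))
h=(u>180)&(u<280)&(v>155)&(v<250)&(p.min(-1)>110)&(Z>.09)&(Z<.13)
q=W[h]; print(len(q),np.median(q,0),np.percentile(q[:,2],[10,50,90])); r=cv2.minAreaRect(q[:,:2].astype(np.float32)); print(r)
s=np.array([0.583,.0725]); 
for th in(-.225,-.235):
  R=np.array([[np.cos(th),-np.sin(th)],[np.sin(th),np.cos(th)]]); o=s-R@[.112,-.155]; print(th,'origin',o,'handle',o+R@[0,-.140]); print((q[:,:2]-o)@R@np.eye(2)[:,1:].ravel()[:2] if 0 else np.percentile(((q[:,:2]-o)@R),[3,50,97],axis=0))
```

```text
[0.58252305 0.07017191 0.048     ]
[0.58305514 0.07020287 0.054     ]
bar [0.58162663 0.06942021 0.084     ]
[0.58208014 0.07073781 0.08267677] 409 ((0.5817591547966003, 0.07085136324167252), (0.013956239446997643, 0.035200335085392), 26.922353744506836)
1251 [0.48511192 0.1095247  0.11795122] [0.11489129 0.11795122 0.11943096]
((0.475484699010849, 0.11227139830589294), (0.021624818444252014, 0.1314338594675064), 71.99186706542969)
-0.225 origin [0.50840455 0.248581  ] handle [0.47716966 0.11210982]
[[-0.04468841 -0.1472695 ]
 [ 0.00835636 -0.14076481]
 [ 0.05616707 -0.13423246]]
-0.235 origin [0.51016906 0.24931814] handle [0.47757104 0.11316613]
[[-0.04482036 -0.14829297]
 [ 0.00828399 -0.14179755]
 [ 0.05603287 -0.13533478]]
```

play_rows:
  steps:
    - [-0.1,10,10,0,-8]
    - [-0.1,20,20,0,-16]
    - [-0.1,33,33,0,-24]
    - [-0.1,33,33,0,-32]
    - [-0.1,33,33,0,-40]
    - [-0.1,33,33,0,-48]
    - [-0.1,33,33,0,-56]
    - [-0.1,33,33,0,-64]

```text
time: 2.55
ee_pos: [0.5818, 0.0686, 0.3046]
tcp_rot: [0.944, -0.33, -0.0, 0.0]
contact_force: [0.3, -0.2, 0.5]
gripper_width: 0.0506
gripper_force: 0.0
```

play_rows:
  steps:
    - [-0.1,0,0,-40,-8]
    - [-0.1,0,0,-80,-16]
    - [-0.1,0,0,-120,-25]
    - [-0.1,0,0,-150,-25]
    - [-0.1,0,0,-180,-25]
    - [-0.1,0,0,-200,-25]
    - [-0.1,0,0,-200,-25]
    - [-0.1,0,0,-200,-25]

```text
time: 3.35
ee_pos: [0.5823, 0.0694, 0.1053]
tcp_rot: [0.852, -0.524, 0.0, 0.0]
contact_force: [1.0, 0.9, 1.4]
gripper_width: 0.0503
gripper_force: 0.0
```

Run:
```python
from h import *
o=bot.observe(); print(o['ee_pos'],o['tcp_rot'],o['contact_force'],o['gripper_width'],o['joint_pos'])
x,y,_,_=o['tcp_rot']; print(np.degrees(np.arctan2(y*y-x*x,2*x*y)))
```

```text
[0.58226495 0.06935514 0.10528665] [ 8.51696975e-01 -5.24034584e-01  3.88431115e-06  1.29083047e-04] [1.04017567 0.88833315 1.35350841] 0.050314843475630075 [-1.19878338e-02  5.78725536e-01  1.51971111e+00 -2.60949952e-04
  1.04328200e+00  2.66210227e+00]
-153.2065499199876
```

play_rows:
  steps:
    - [-0.1,0,1,-15,0]
    - [-0.1,0,1,-24,0]
    - [1,0,1,-24,0]
    - [1,0,1,-24,0]
    - [1,0,1,-24,0]
    - [1,0,1,-24,0]
    - [1,0,1,-24,0]
    - [1,0,1,-24,0]
  force: 15

```text
time: 4.15
ee_pos: [0.5814, 0.0712, 0.0812]
tcp_rot: [0.852, -0.523, -0.001, 0.001]
contact_force: [-5.1, -2.9, 5.4]
gripper_width: 0.0138
gripper_force: 15.0
```

play_rows:
  steps:
    - [1,0,0,0,8]
    - [1,0,0,0,16]
    - [1,0,0,0,24]
    - [1,0,0,0,32]
    - [1,0,0,0,40]
    - [1,0,0,0,45]
    - [1,0,0,0,50]
    - [1,0,0,0,54]

```text
time: 4.95
ee_pos: [0.5806, 0.0704, 0.0811]
tcp_rot: [0.997, -0.078, -0.002, 0.001]
contact_force: [-8.4, -5.6, 7.7]
gripper_width: 0.0144
gripper_force: 15.8
```

play_rows:
  steps:
    - [1,0,0,0,0]
    - [1,0,0,0,0]

```text
time: 5.15
ee_pos: [0.5806, 0.0704, 0.0811]
tcp_rot: [0.997, -0.08, -0.002, 0.001]
contact_force: [-7.2, -5.8, 7.5]
gripper_width: 0.0145
gripper_force: 15.7
```

Run:
```python
from h import *
o=bot.observe(); print(o['ee_pos'],o['contact_force'],o['wrist_torque'],o['gripper_width'],o['gripper_force'])
x,y,_,_=o['tcp_rot']; print(np.degrees(np.arctan2(y*y-x*x,2*x*y)))
```

```text
[0.58059117 0.07037267 0.08111002] [-7.24602522 -5.81079442  7.53333065] [-1.09655438  1.28914456 -0.34761887] 0.014529358598361786 15.660747507208725
-99.14809366082409
```

play_rows:
  steps:
    - [-0.1,0,0,0,0]
    - [-0.1,0,0,0,0]
    - [-0.1,0,0,0,0]
    - [-0.1,0,0,40,0]
    - [-0.1,0,0,80,-4]
    - [-0.1,-40,0,120,-4]
    - [-0.1,-80,0,150,-4]
    - [-0.1,-100,0,170,-4]

```text
time: 5.95
ee_pos: [0.4805, 0.072, 0.2525]
tcp_rot: [0.993, -0.114, 0.001, -0.0]
contact_force: [-0.7, 0.4, 0.2]
gripper_width: 0.0506
gripper_force: 0.0
```

play_rows:
  steps:
    - [-0.1,-40,0,20,0]
    - [-0.1,-80,0,40,0]
    - [-0.1,-80,0,40,0]
    - [-0.1,-80,0,40,0]

```text
time: 6.35
ee_pos: [0.4024, 0.0718, 0.2916]
tcp_rot: [0.993, -0.114, 0.001, -0.0]
contact_force: [-0.3, -0.3, -0.0]
gripper_width: 0.0506
gripper_force: 0.0
```

Run:
```python
from h import *
o=bot.observe(); print(o['ee_pos'])
p,d,c=grab('wrist','w2.png'); W=pts(d,c); Z=W[...,2]
D=np.array([.582,.0708,.083]); pu=proj(c,D); print(pu, proj(c,[.4774,.1127,.112]))
u,v=np.meshgrid(range(640),range(400))
b=(abs(u-pu[0])<30)&(abs(v-pu[1])<30)&(Z>.08)&(Z<.09); q=W[b]
if len(q)>5: print(q.mean(0),len(q),cv2.minAreaRect(q[:,:2].astype(np.float32)))
b=(Z>.1085)&(Z<.13)&(p.min(-1)>110); q=W[b]; R=np.array([[.9733,.2297],[-.2297,.9733]]); L=(q[:,:2]-[.5095,.249])@R
k=(L[:,1]<-.12)&(abs(L[:,0])<.08); print(k.sum(),q[k].mean(0),np.percentile(L[k],[2,50,98],axis=0),np.percentile(q[k,2],[5,95]),cv2.minAreaRect(q[k,:2].astype(np.float32)) if k.sum()>5 else 0)
```

```text
[0.40240479 0.07183733 0.29157771]
[281.6696743   -9.27618657] [264.17806404 113.6716846 ]
[0.56944391 0.07341932 0.0825544 ] 184 ((0.5693778991699219, 0.0735369324684143), (0.012770022265613079, 0.011086898855865002), 76.1285629272461)
1039 [0.50389931 0.10381978 0.11756512] [[-0.00364743 -0.14797595]
 [ 0.02835293 -0.14274947]
 [ 0.05857402 -0.13633767]] [0.11376422 0.11959846] ((0.4745376408100128, 0.11127091944217682), (0.012417960911989212, 0.13002555072307587), 76.923583984375)
```

View pics/w2.png

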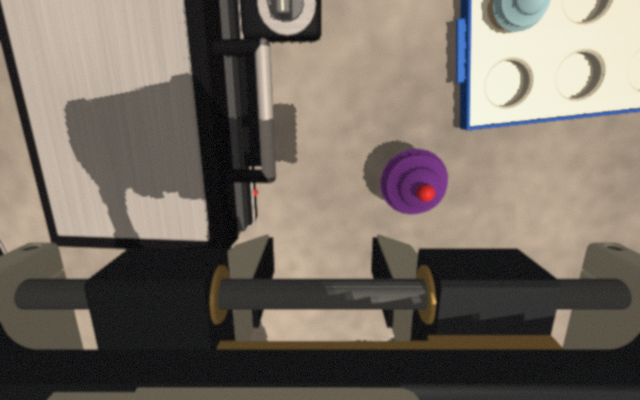

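play_rows:
  steps:
    - [0.3,30,20,0,0]
    - [0.35,74,40,0,0]
    - [0.35,74,40,-40,0]
    - [0.35,74,40,-80,0]
    - [0.35,74,40,-110,0]
    - [0.35,74,40,-130,0]
    - [0.35,74,40,-140,0]
    - [0.35,74,40,-140,0]

```text
time: 7.2
ee_pos: [0.476, 0.1116, 0.1488]
tcp_rot: [0.993, -0.114, -0.002, 0.0]
contact_force: [-0.6, 0.5, 0.3]
gripper_width: 0.0301
gripper_force: 0.0
```

play_rows:
  steps:
    - [0.35,0,0,-20,0]
    - [0.35,0,0,-38,0]
    - [0.35,0,0,-47,0]
    - [0.35,0,0,-47,0]
    - [1,0,0,-47,0]
    - [1,0,0,-47,0]
    - [1,0,0,-47,0]
    - [1,0,0,-47,0]
  force: 20

```text
time: 8.0
ee_pos: [0.4766, 0.1105, 0.1046]
tcp_rot: [0.993, -0.114, 0.001, 0.001]
contact_force: [-0.2, -6.9, 1.4]
gripper_width: 0.0134
gripper_force: 20.0
```

Run:
```python
from h import *
o=bot.observe(); print(o['ee_pos'],o['contact_force'],o['gripper_width'])
# arc plan: lid angle a -> handle delta (along maker y, z)
th=-.2286; yv=np.array([-np.sin(th),np.cos(th)])
a0=.094; ph=np.arctan2(.022,.244); f=lambda a: .245*np.array([-np.cos(ph+a),np.sin(ph+a)])
prev=f(a0)
for a in np.r_[np.arange(a0+.1,1.8,.1),1.8,1.83]:
    D=(f(a)-f(a0))*1000; print(round(a,2),(D[0]*yv).round(),D[1].round())
```

```text
[0.47664928 0.11053746 0.10461056] [-0.23182449 -6.85632297  1.35887669] 0.013396568512043926
0.19 [1. 6.] 24.0
0.29 [ 3. 13.] 47.0
0.39 [ 5. 23.] 69.0
0.49 [ 8. 36.] 90.0
0.59 [12. 50.] 110.0
0.69 [15. 66.] 128.0
0.79 [19. 83.] 145.0
0.89 [ 24. 102.] 159.0
0.99 [ 29. 123.] 172.0
1.09 [ 34. 145.] 182.0
1.19 [ 39. 167.] 190.0
1.29 [ 44. 190.] 196.0
1.39 [ 50. 214.] 199.0
1.49 [ 55. 238.] 200.0
1.59 [ 61. 262.] 199.0
1.69 [ 66. 285.] 195.0
1.79 [ 72. 308.] 188.0
1.8 [ 72. 309.] 188.0
1.83 [ 74. 316.] 185.0
```

play_rows:
  steps:
    - [1,1,3,12,0]
    - [1,1,6,24,0]
    - [1,2,9,36,0]
    - [1,3,13,47,0]
    - [1,4,18,58,0]
    - [1,5,23,69,0]
    - [1,8,36,90,0]
    - [1,12,50,110,0]

```text
time: 8.8
ee_pos: [0.4877, 0.1588, 0.2151]
tcp_rot: [0.993, -0.115, -0.0, 0.003]
contact_force: [-2.0, -10.6, 2.0]
gripper_width: 0.0135
gripper_force: 20.0
```

play_rows:
  steps:
    - [1,3,16,18,0]
    - [1,7,33,35,0]
    - [1,12,52,49,0]
    - [1,17,73,62,0]
    - [1,22,95,72,0]
    - [1,27,117,80,0]
    - [1,32,140,86,0]
    - [1,32,140,86,0]

```text
time: 9.6
ee_pos: [0.5214, 0.304, 0.3029]
tcp_rot: [0.994, -0.113, 0.003, -0.002]
contact_force: [0.7, 1.1, 9.2]
gripper_width: 0.0131
gripper_force: 20.0
```

play_rows:
  steps:
    - [1,6,24,3,0]
    - [1,11,48,4,0]
    - [1,17,72,3,0]
    - [1,22,95,-1,0]
    - [1,28,118,-8,0]
    - [1,30,126,-11,0]
    - [1,31,130,-12,0]
    - [1,31,130,-12,0]

```text
time: 10.4
ee_pos: [0.5491, 0.4235, 0.2916]
tcp_rot: [0.993, -0.117, -0.002, 0.008]
contact_force: [-17.8, -36.1, 19.6]
gripper_width: 0.0199
gripper_force: 20.0
```

Run:
```python
from h import *
o=bot.observe(); print(o['ee_pos'],o['contact_force'],o['joint_pos'])
p,d,c=grab('top','top2.png'); np.savez('top2.npz',p=p,d=d,K=c[0],R=c[1],t=c[2])
```

```text
[0.5491307  0.42351286 0.29157412] [-17.77330307 -36.13252125  19.61895181] [ 0.55138109  0.66355604  0.83787269 -0.01074641  1.65330581  2.35504031]
```

View pics/top2.png

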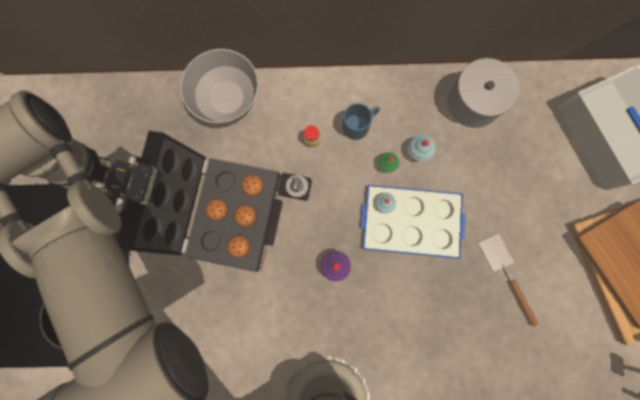

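The lid is open to its stop. Four muffins show, at (252,185), (216,209), (245,215) and (238,246), and the dial bar is parallel to the maker's x axis. I'll release the handle and measure muffins and wells.

play_rows:
  steps:
    - [1,-1,-5,0,0]
    - [0.2,-1,-5,0,0]
    - [0.2,-1,-5,0,0]
    - [0.2,-1,-5,0,0]
    - [0.2,-1,-5,30,0]
    - [0.2,-1,-5,60,0]
    - [0.2,-3,-30,65,0]
    - [0.2,-10,-70,65,0]

```text
time: 11.25
ee_pos: [0.5415, 0.3633, 0.3532]
tcp_rot: [0.994, -0.113, 0.001, -0.001]
contact_force: [0.7, -0.4, 1.0]
gripper_width: 0.0369
gripper_force: 0.0
```

```bash
cat > tray.py <<'E'
from h import *
def tray(p,d,c):
    "yaw, centre, 6 wells from the blue rim's/white deck's outline and the deck at z=.02"
    hsv=cv2.cvtColor(p,cv2.COLOR_RGB2HSV).astype(int); W=pts(d,c)
    m=((p.min(-1)>100)&(hsv[...,1]<75)&(W[...,2]>.0)&(W[...,2]<.035)).astype(np.uint8)
    v,u=np.mgrid[:400,:640]; m[(u<340)|(u>490)|(v<165)|(v>290)]=0
    m=cv2.morphologyEx(m,cv2.MORPH_OPEN,np.ones((3,3))); n,l,s,_=cv2.connectedComponentsWithStats(m); i=1+np.argmax(s[1:,4])
    ys,xs=np.where(l==i); q=np.array([ray(c,a,b,.021)[:2] for a,b in zip(xs,ys)],np.float32)
    return s[i],cv2.minAreaRect(q)
E
python3 - <<'E'
from tray import *
o=bot.observe(); print(o['ee_pos'],o['contact_force'],o['gripper_width'])
z=np.load('top2.npz'); p,d=z['p'],z['d']; c=(z['K'],z['R'],z['t']); W=pts(d,c); Z=W[...,2]
print('tray',tray(p,d,c))
z=np.load('top0.npz'); print('tray0',tray(z['p'],z['d'],c))
hsv=cv2.cvtColor(p,cv2.COLOR_RGB2HSV); u,v=np.meshgrid(range(640),range(400))
m=((hsv[...,0]<20)&(hsv[...,1]>100)&(hsv[...,2]>90)&(u>190)&(u<270)&(v>165)&(v<265)).astype(np.uint8)
n,l,s,ce=cv2.connectedComponentsWithStats(m)
th=-.2286; R=np.array([[np.cos(th),-np.sin(th)],[np.sin(th),np.cos(th)]])
for i in range(1,n):
    if s[i,4]>100:
        ys,xs=np.where(l==i); (a,b),r=cv2.minEnclosingCircle(np.c_[xs,ys].astype(np.float32)); P=ray(c,a,b,.080); q=W[l==i]
        print(s[i],P,'r',r*1.05/394,'local',R.T@(P[:2]-[.5085,.2495]),'zmax',np.nanmax(q[:,2]),np.nanmean(q,0))
# cake
ck=(u>370)&(u<400)&(v>188)&(v<218)&(Z>.035); q=W[ck]; print('cake',(q.max(0)+q.min(0))/2,q.max(0))
# wells: dark crescents -> hough
g=cv2.cvtColor(p,cv2.COLOR_RGB2GRAY)[180:270,355:475]; g=cv2.resize(g,None,fx=4,fy=4,interpolation=cv2.INTER_CUBIC)
C=cv2.HoughCircles(g,cv2.HOUGH_GRADIENT,1,60,param1=60,param2=18,minRadius=34,maxRadius=46)
if C is not None:
    for a,b,r in C[0]: print('hough',ray(c,355+(a-1.5)/4,180+(b-1.5)/4,.02).round(4),r)
E
```

```text
[0.54146756 0.36331875 0.35322839] [ 0.68525153 -0.44197498  0.98803695] 0.036897486265412074
tray (array([ 364,  180,  102,   83, 6110], dtype=int32), ((0.47030970454216003, -0.2527688145637512), (0.2858861982822418, 0.21225103735923767), 80.52299499511719))
tray0 (array([ 364,  183,  100,   79, 6075], dtype=int32), ((0.47887682914733887, -0.2557681202888489), (0.2739120423793793, 0.20777344703674316), 83.771484375))
[242 175  22  21 370] [0.57984926 0.18938021 0.08      ] r 0.02904850444212783 local [ 0.08311707 -0.042387  ] zmax 0.09848184398837348 [0.57807419 0.18774289 0.08931117]
[205 199  23  22 389] [0.51657887 0.28575711 0.08      ] r 0.029936360828767574 local [-0.00034768  0.03714465] zmax 0.09846825362256716 [0.5149611  0.28305307 0.0890534 ]
[234 205  22  22 386] [0.49799117 0.20875625 0.08      ] r 0.0295672663577317 local [-0.00100233 -0.04206523] zmax 0.09786627538416802 [0.49653631 0.20696598 0.08912592]
[227 235  23  23 400] [0.41662796 0.22568383 0.08      ] r 0.030133501285223793 local [-0.08408488 -0.04401609] zmax 0.09772709251891913 [0.41626146 0.22322731 0.08948595]
cake [ 0.53014373 -0.1754093   0.05983434] [ 0.55886964 -0.14574137  0.08440778]
hough [ 0.5194 -0.2563  0.02  ] 39.9
hough [ 0.5315 -0.1714  0.02  ] 43.2
hough [ 0.4454 -0.1645  0.02  ] 40.5
hough [ 0.4358 -0.2479  0.02  ] 40.9
hough [ 0.5066 -0.3429  0.02  ] 35.9
hough [ 0.424  -0.3321  0.02  ] 38.0
```

Muffins fit the mould grid within 3 mm. I'll pick the first, M1, at (0.580, 0.1895).

play_rows:
  steps:
    - [0,8,-40,0,8]
    - [0,16,-80,0,16]
    - [-0.7,24,-120,-20,24]
    - [-0.7,32,-150,-50,32]
    - [-0.7,39,-174,-90,40]
    - [-0.7,39,-174,-130,48]
    - [-0.7,39,-174,-170,56]
    - [-0.7,39,-174,-190,65]

```text
time: 12.05
ee_pos: [0.5786, 0.1874, 0.159]
tcp_rot: [0.9, 0.437, -0.002, -0.001]
contact_force: [-0.0, -0.7, -0.6]
gripper_width: 0.0778
gripper_force: 0.0
```

play_rows:
  steps:
    - [-0.7,0,0,0,0]
    - [-0.7,0,0,0,0]

```text
time: 12.25
ee_pos: [0.5807, 0.1881, 0.1634]
tcp_rot: [0.902, 0.433, 0.0, 0.0]
contact_force: [-0.1, 0.7, 0.6]
gripper_width: 0.0783
gripper_force: 0.0
```

```bash
cat > look.py <<'E'
from h import *
import sys
def state():
    o=bot.observe(); x,y=o['tcp_rot'][:2]; print('tcp',o['ee_pos'].round(4),'tooly',np.degrees(np.arctan2(y*y-x*x,2*x*y)).round(1),'F',o['contact_force'].round(1),'w',o['gripper_width'].round(4)); return o
def muffins(p,d,c):
    W=pts(d,c); hsv=cv2.cvtColor(p,cv2.COLOR_RGB2HSV)
    m=((hsv[...,0]<22)&(hsv[...,1]>95)&(hsv[...,2]>80)&(W[...,2]>.07)&(W[...,2]<.12)).astype(np.uint8)
    n,l,s,_=cv2.connectedComponentsWithStats(m)
    for i in range(1,n):
        if s[i,4]>150:
            q=W[l==i]; (cx,cy),r=cv2.minEnclosingCircle(q[:,:2].astype(np.float32)); print('muf',s[i],round(cx,4),round(cy,4),'r',round(r,4),'zmax',np.percentile(q[:,2],98).round(4))
E
python3 - <<'E'
from look import *
state(); p,d,c=grab('wrist','w3.png'); muffins(p,d,c)
E
```

```text
Traceback (most recent call last):
  File "look.py", line 4, in state
    o=bot.observe(); x,y=o['tcp_rot'][:2]; print('tcp',o['ee_pos'].round(4),'tooly',np.degrees(np.arctan2(y*y-x*x,2*x*y)).round(1),'F',o['contact_force'].round(1),'w',o['gripper_width'].round(4)); return o
                                                                                                                                                                       ^^^^^^^^^^^^^^^^^^^^^^^^
AttributeError: 'float' object has no attribute 'round'
```

play_rows:
  steps:
    - [-0.7,0,1,-40,0]
    - [-0.7,0,1,-70,0]
    - [-0.7,0,1,-86,0]
    - [-0.7,0,1,-86,0]
    - [1,0,1,-86,0]
    - [1,0,1,-86,0]
    - [1,0,1,-86,0]
    - [1,0,1,-86,0]
  force: 12

```text
time: 13.05
ee_pos: [0.5812, 0.1889, 0.0784]
tcp_rot: [0.901, 0.434, 0.001, 0.0]
contact_force: [-0.6, -0.4, 5.5]
gripper_width: 0.0573
gripper_force: 12.0
```

```bash
sed -i "s/o\['gripper_width'\].round(4)/round(float(o['gripper_width']),4)/" look.py
python3 - <<'E'
from look import *
state()
E
```

```text
tcp [0.5812 0.1889 0.0784] tooly -38.5 F [-0.6 -0.4  5.5] w 0.0573
```

play_rows:
  steps:
    - [1,0,0,20,0]
    - [1,0,0,50,0]
    - [1,0,0,90,0]
    - [1,-5,-20,120,0]
    - [1,-18,-60,140,0]
    - [1,-31,-100,160,0]
    - [1,-44,-140,180,0]
    - [1,-57,-180,200,0]

```text
time: 13.85
ee_pos: [0.5223, 0.0073, 0.2778]
tcp_rot: [0.901, 0.434, 0.0, 0.0]
contact_force: [-0.0, -1.4, -0.6]
gripper_width: 0.0575
gripper_force: 12.0
```

play_rows:
  steps:
    - [1,-14,-45,5,0]
    - [1,-28,-90,10,0]
    - [1,-42,-135,10,0]
    - [1,-56,-180,10,0]
    - [1,-70,-225,10,0]
    - [1,-84,-270,10,0]
    - [1,-105,-330,10,0]
    - [1,-110,-340,10,0]

```text
time: 14.65
ee_pos: [0.4115, -0.3347, 0.2868]
tcp_rot: [0.901, 0.433, -0.0, 0.0]
contact_force: [-0.4, 0.4, -1.0]
gripper_width: 0.0576
gripper_force: 12.0
```

play_rows:
  steps:
    - [1,0,0,0,0]
    - [1,0,0,0,0]

```text
time: 14.85
ee_pos: [0.4129, -0.3314, 0.2867]
tcp_rot: [0.901, 0.434, 0.0, -0.0]
contact_force: [0.5, 0.1, -0.6]
gripper_width: 0.0578
gripper_force: 12.0
```

Run:
```python
from look import *
state(); p,d,c=grab('wrist','w4.png'); np.savez('w4.npz',p=p,d=d,K=c[0],R=c[1],t=c[2])
for P in [(.53,-.172,.02),(.4454,-.1645,.02),(.4358,-.248,.02),(.424,-.332,.02),(.519,-.256,.02),(.507,-.34,.02)]: print(proj(c,P).round())
```

```text
tcp [ 0.4129 -0.3314  0.2867] tooly -38.6 F [ 0.5  0.1 -0.6] w 0.0578
[316. -15.]
[253.  32.]
[294.  98.]
[330. 159.]
[354.  56.]
[388. 121.]
```

View pics/w4.png

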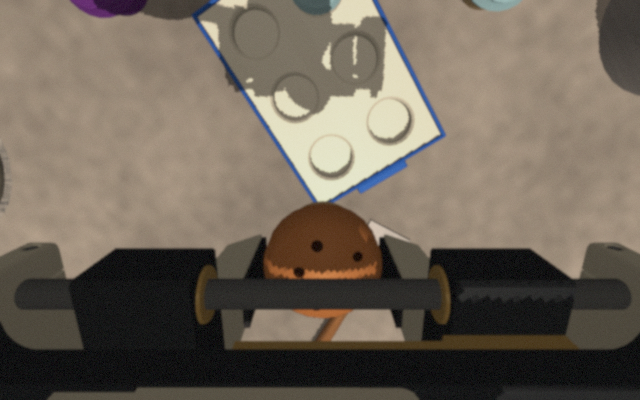

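The wells show at (256,34), (297,97), (331,157), (355,58) and (389,121), within 3 px of my prediction. I'll refine with a rigid grid fit.

```bash
cat > wells.py <<'E'
from look import *
G=np.array([(x,y) for x in(-.042,.042) for y in(.084,0,-.084)])  # wells 0..5; 3 (=+x,+y) holds the cake
def fit(P,idx):
    A=G[idx]; ma,mp=A.mean(0),P.mean(0); H=(A-ma).T@(P-mp); U,_,V=np.linalg.svd(H); R=(U@V).T
    if np.linalg.det(R)<0: V[-1]*=-1; R=(U@V).T
    t=mp-R@ma; return R,t,np.linalg.norm(G[idx]@R.T+t-P,axis=1)
def find(p,c,guess,win=42,k=4):
    """rim circle of each well near its guess; returns list of idx, points (z=.02) and grid fit"""
    g=cv2.cvtColor(p,cv2.COLOR_RGB2GRAY); idx=[];P=[]
    for i,q in enumerate(guess):
        if i==3: continue
        u,v=proj(c,[*q,.02]); r0=abs(proj(c,[q[0]+.0265,q[1],.02])-proj(c,[q[0],q[1],.02])); r0=np.hypot(*r0)
        u0,v0=int(u)-win,int(v)-win; a,b=max(u0,0),max(v0,0); s=g[b:min(v0+2*win,400),a:min(u0+2*win,640)]
        if u<25 or u>610 or v<25 or v>375: continue
        s=cv2.equalizeHist(cv2.resize(s,None,fx=k,fy=k,interpolation=cv2.INTER_CUBIC))
        C=cv2.HoughCircles(s,cv2.HOUGH_GRADIENT,1.5,20,param1=120,param2=12,minRadius=int(r0*k*.88),maxRadius=int(r0*k*1.12))
        if C is None: continue
        cc=C[0][:,:2]; j=np.argmin(np.hypot(*(cc-[(u-a)*k,(v-b)*k]).T)); w=ray(c,a+(cc[j,0]-1.5)/k,b+(cc[j,1]-1.5)/k,.02)[:2]
        idx.append(i);P.append(w)
    return idx,np.array(P)
def show(idx,P):
    R,t,e=fit(P,idx); print('yaw',np.arctan2(R[1,0],R[0,0]).round(4),'centre',t.round(4),'res',dict(zip(idx,e.round(4)))); print((G@R.T+t).round(4).tolist())
E
python3 - <<'E'
from wells import *
z=np.load('w4.npz'); p,d=z['p'],z['d']; c=(z['K'],z['R'],z['t'])
gs=[(.4454,-.1645),(.4358,-.248),(.424,-.332),(.53,-.172),(.519,-.256),(.507,-.34)]
idx=[0,1,2,4,5]; P=np.array([ray(c,*q,.02)[:2] for q in [(256,34),(297,97),(331,157),(355,58),(389,121)]]); show(idx,P)
show(*find(p,c,gs))
E
```

```text
yaw -0.1206 centre [ 0.4779 -0.2536] res {0: np.float64(0.0028), 1: np.float64(0.0027), 2: np.float64(0.001), 4: np.float64(0.0012), 5: np.float64(0.0022)}
[[0.4463, -0.1652], [0.4362, -0.2485], [0.4261, -0.3319], [0.5297, -0.1753], [0.5196, -0.2587], [0.5095, -0.342]]
yaw -0.1202 centre [ 0.478  -0.2534] res {0: np.float64(0.0019), 1: np.float64(0.0053), 2: np.float64(0.0043), 4: np.float64(0.0021), 5: np.float64(0.0013)}
[[0.4464, -0.165], [0.4363, -0.2484], [0.4262, -0.3318], [0.5298, -0.175], [0.5197, -0.2584], [0.5096, -0.3418]]
```

play_rows:
  steps:
    - [1,40,-5,0,0]
    - [1,80,-9,-20,0]
    - [1,97,-11,-60,0]
    - [1,97,-11,-100,0]
    - [1,97,-11,-140,0]
    - [1,97,-11,-175,0]
    - [1,97,-11,-205,0]
    - [1,97,-11,-205,0]

```text
time: 15.7
ee_pos: [0.5088, -0.3389, 0.0777]
tcp_rot: [0.9, 0.435, -0.002, -0.004]
contact_force: [-0.5, 1.4, -0.5]
gripper_width: 0.0575
gripper_force: 12.0
```

play_rows:
  steps:
    - [1,0,0,-10,0]
    - [1,0,0,-20,0]
    - [1,0,0,-30,0]
    - [1,0,0,-36,0]
    - [1,0,0,-41,0]
    - [1,0,0,-41,0]

```text
time: 16.3
ee_pos: [0.5102, -0.3424, 0.0406]
tcp_rot: [0.901, 0.434, 0.0, 0.0]
contact_force: [-0.6, 0.3, -1.5]
gripper_width: 0.0574
gripper_force: 12.0
```

Run:
```python
from look import *
state()
```

```text
tcp [ 0.5102 -0.3424  0.0406] tooly -38.5 F [-0.6  0.3 -1.5] w 0.0574
```

play_rows:
  steps:
    - [-0.65,0,0,0,0]
    - [-0.65,0,0,0,0]
    - [-0.65,0,0,0,0]
    - [-0.65,0,0,30,0]
    - [-0.65,0,0,70,0]
    - [-0.65,0,10,120,0]
    - [-0.65,-4,40,160,0]
    - [-0.65,-10,80,180,0]

```text
time: 17.1
ee_pos: [0.5012, -0.2635, 0.2248]
tcp_rot: [0.901, 0.433, 0.002, 0.003]
contact_force: [1.7, 0.2, -0.1]
gripper_width: 0.0754
gripper_force: 0.0
```

play_rows:
  steps:
    - [-0.65,-8,46,0,0]
    - [-0.65,-16,92,0,0]
    - [-0.65,-24,138,0,0]
    - [-0.65,-32,184,0,0]
    - [-0.65,-40,230,0,0]
    - [-0.65,-48,276,0,0]
    - [-0.65,-56,322,0,0]
    - [-0.65,-64,368,0,0]

```text
time: 17.9
ee_pos: [0.4356, 0.1074, 0.2212]
tcp_rot: [0.901, 0.434, 0.001, 0.0]
contact_force: [0.9, 0.6, -0.1]
gripper_width: 0.076
gripper_force: 0.0
```

play_rows:
  steps:
    - [-0.65,-10,46,0,0]
    - [-0.65,-20,92,0,0]
    - [-0.65,-20,122,-20,0]
    - [-0.65,-20,122,-50,0]
    - [-0.65,-20,122,-70,0]
    - [-0.65,-20,122,-70,0]

```text
time: 18.5
ee_pos: [0.4144, 0.2274, 0.1487]
tcp_rot: [0.901, 0.435, -0.003, -0.0]
contact_force: [-0.1, 0.2, 1.3]
gripper_width: 0.0757
gripper_force: 0.0
```

Run:
```python
from wells import *
state(); p,d,c=grab('wrist','w5.png'); muffins(p,d,c)
p,d,c=grab('top','top3.png'); W=pts(d,c)
for q in [(.5095,-.342),(.4261,-.332),(.53,-.175)]:
    s=np.hypot(W[...,0]-q[0],W[...,1]-q[1])<.02; print(q,np.nanpercentile(W[s][:,2],[5,50,95]).round(4))
```

```text
tcp [0.4144 0.2274 0.1487] tooly -38.5 F [-0.1  0.2  1.3] w 0.0757
muf [ 348    0  100   95 7619] 0.5167 0.2854 r 0.0292 zmax 0.092
muf [ 395  118   92   88 6204] 0.4979 0.2086 r 0.0293 zmax 0.0918
muf [ 287  173   84   83 5388] 0.4165 0.2254 r 0.0293 zmax 0.0919
(0.5095, -0.342) [0.0507 0.0541 0.0573]
(0.4261, -0.332) [0.0007 0.0049 0.0083]
(0.53, -0.175) [0.0512 0.0623 0.0788]
```

play_rows:
  steps:
    - [-0.65,2,-1,-30,0]
    - [-0.65,2,-1,-58,0]
    - [-0.65,2,-1,-71,0]
    - [-0.65,2,-1,-71,0]
    - [1,2,-1,-71,0]
    - [1,2,-1,-71,0]
    - [1,2,-1,-71,0]
    - [1,2,-1,-71,0]

```text
time: 19.4
ee_pos: [0.4191, 0.2269, 0.081]
tcp_rot: [0.901, 0.434, 0.001, 0.0]
contact_force: [0.2, 0.4, 7.3]
gripper_width: 0.0573
gripper_force: 12.0
```

play_rows:
  steps:
    - [1,0,0,20,0]
    - [1,0,0,50,0]
    - [1,0,0,90,0]
    - [1,0,-20,120,0]
    - [1,0,-60,140,0]
    - [1,0,-105,160,0]
    - [1,0,-150,180,0]
    - [1,0,-195,200,0]

```text
time: 20.2
ee_pos: [0.4177, 0.0302, 0.281]
tcp_rot: [0.901, 0.435, 0.0, 0.0]
contact_force: [1.7, 1.0, -0.6]
gripper_width: 0.0575
gripper_force: 12.0
```

play_rows:
  steps:
    - [1,0,-48,0,0]
    - [1,0,-96,0,0]
    - [1,0,-144,0,0]
    - [1,0,-192,0,0]
    - [1,0,-240,0,0]
    - [1,0,-288,0,0]
    - [1,0,-336,8,0]
    - [1,-3,-362,8,0]

```text
time: 21.0
ee_pos: [0.4148, -0.334, 0.2884]
tcp_rot: [0.901, 0.433, 0.0, 0.001]
contact_force: [0.4, 0.0, -1.3]
gripper_width: 0.0577
gripper_force: 12.0
```

play_rows:
  steps:
    - [1,0,0,0,0]
    - [1,0,0,0,0]

```text
time: 21.2
ee_pos: [0.4149, -0.3302, 0.2874]
tcp_rot: [0.901, 0.434, 0.0, -0.001]
contact_force: [-0.2, -0.4, 0.2]
gripper_width: 0.0576
gripper_force: 12.0
```

Run:
```python
from wells import *
state(); p,d,c=grab('wrist','w6.png')
gs=[(.4464,-.165),(.4363,-.2484),(.4262,-.3318),(.5298,-.175),(.5197,-.2584),(.5096,-.3418)]
i,P=find(p,c,gs); show(i,P)
```

```text
tcp [ 0.4149 -0.3302  0.2874] tooly -38.6 F [-0.2 -0.4  0.2] w 0.0576
yaw -0.1313 centre [ 0.4784 -0.2542] res {0: np.float64(0.0031), 1: np.float64(0.0039), 2: np.float64(0.0032), 4: np.float64(0.0022), 5: np.float64(0.0032)}
[[0.4478, -0.1654], [0.4368, -0.2487], [0.4258, -0.332], [0.531, -0.1764], [0.52, -0.2597], [0.509, -0.343]]
```

play_rows:
  steps:
    - [1,12,-1,-40,0]
    - [1,12,-1,-80,0]
    - [1,12,-1,-120,0]
    - [1,12,-1,-155,0]
    - [1,12,-1,-185,0]
    - [1,12,-1,-205,0]
    - [1,12,-1,-215,0]
    - [1,12,-1,-225,0]

```text
time: 22.05
ee_pos: [0.4278, -0.3306, 0.0629]
tcp_rot: [0.9, 0.435, 0.0, 0.0]
contact_force: [1.2, 0.4, -0.0]
gripper_width: 0.0577
gripper_force: 12.0
```

play_rows:
  steps:
    - [1,0,0,-8,0]
    - [1,0,0,-14,0]
    - [1,0,0,-19,0]
    - [1,0,0,-20,0]
    - [1,0,0,-20,0]

```text
time: 22.55
ee_pos: [0.4274, -0.3315, 0.0431]
tcp_rot: [0.901, 0.434, 0.0, 0.0]
contact_force: [-0.9, -0.5, 0.8]
gripper_width: 0.0576
gripper_force: 12.0
```

play_rows:
  steps:
    - [-0.65,0,0,0,0]
    - [-0.65,0,0,0,0]
    - [-0.65,0,0,0,0]
    - [-0.65,0,0,30,0]
    - [-0.65,0,0,70,0]
    - [-0.65,0,10,120,0]
    - [-0.65,4,40,160,0]
    - [-0.65,8,80,180,0]

```text
time: 23.35
ee_pos: [0.4362, -0.2524, 0.2264]
tcp_rot: [0.901, 0.433, 0.001, 0.003]
contact_force: [1.5, 0.3, 0.4]
gripper_width: 0.0761
gripper_force: 0.0
```

play_rows:
  steps:
    - [-0.65,8,46,0,0]
    - [-0.65,16,92,0,0]
    - [-0.65,24,138,0,0]
    - [-0.65,32,184,0,0]
    - [-0.65,40,230,0,0]
    - [-0.65,48,276,0,0]
    - [-0.65,56,322,0,0]
    - [-0.65,60,368,0,0]

```text
time: 24.15
ee_pos: [0.4955, 0.1186, 0.2229]
tcp_rot: [0.901, 0.434, 0.0, 0.0]
contact_force: [0.4, -1.1, -0.7]
gripper_width: 0.0757
gripper_force: 0.0
```

play_rows:
  steps:
    - [-0.65,2,46,0,0]
    - [-0.65,2,92,0,0]
    - [-0.65,2,92,-20,0]
    - [-0.65,2,92,-50,0]
    - [-0.65,2,92,-70,0]
    - [-0.65,2,92,-70,0]

```text
time: 24.75
ee_pos: [0.4954, 0.2084, 0.1501]
tcp_rot: [0.901, 0.434, -0.003, -0.001]
contact_force: [-0.5, -0.3, -0.4]
gripper_width: 0.0763
gripper_force: 0.0
```

Run:
```python
from wells import *
state(); p,d,c=grab('wrist'); muffins(p,d,c)
p,d,c=grab('top'); W=pts(d,c)
for q in [(.5095,-.342),(.4261,-.332),(.53,-.175)]:
    s=np.hypot(W[...,0]-q[0],W[...,1]-q[1])<.02; print(q,np.nanpercentile(W[s][:,2],[5,50,95]).round(4))
```

```text
tcp [0.4954 0.2084 0.1501] tooly -38.5 F [-0.5 -0.3 -0.4] w 0.0763
muf [ 228   56   92   96 6697] 0.5166 0.2856 r 0.029 zmax 0.0919
muf [ 285  170   84   83 5136] 0.4977 0.2086 r 0.0293 zmax 0.0919
(0.5095, -0.342) [0.0509 0.0542 0.0576]
(0.4261, -0.332) [0.0494 0.0537 0.057 ]
(0.53, -0.175) [0.0517 0.0624 0.078 ]
```

play_rows:
  steps:
    - [-0.65,1,0,-30,0]
    - [-0.65,1,0,-58,0]
    - [-0.65,1,0,-73,0]
    - [-0.65,1,0,-73,0]
    - [1,1,0,-73,0]
    - [1,1,0,-73,0]
    - [1,1,0,-73,0]
    - [1,1,0,-73,0]

```text
time: 25.65
ee_pos: [0.4992, 0.2089, 0.0812]
tcp_rot: [0.901, 0.434, 0.001, 0.0]
contact_force: [-0.2, -0.5, 6.3]
gripper_width: 0.0577
gripper_force: 12.0
```

play_rows:
  steps:
    - [1,0,0,20,0]
    - [1,0,0,50,0]
    - [1,0,0,90,0]
    - [1,-3,-20,120,0]
    - [1,-9,-60,140,0]
    - [1,-16,-105,160,0]
    - [1,-23,-150,180,0]
    - [1,-30,-195,200,0]

```text
time: 26.45
ee_pos: [0.4675, 0.0122, 0.2809]
tcp_rot: [0.901, 0.435, 0.0, 0.0]
contact_force: [0.6, -1.3, -0.7]
gripper_width: 0.0571
gripper_force: 12.0
```

play_rows:
  steps:
    - [1,-7,-48,0,0]
    - [1,-14,-96,0,0]
    - [1,-21,-144,0,0]
    - [1,-28,-192,0,0]
    - [1,-35,-240,0,0]
    - [1,-42,-288,0,0]
    - [1,-50,-336,8,0]
    - [1,-53,-345,8,0]

```text
time: 27.25
ee_pos: [0.4141, -0.336, 0.2882]
tcp_rot: [0.902, 0.432, -0.0, 0.001]
contact_force: [0.3, -0.8, -0.2]
gripper_width: 0.0573
gripper_force: 12.0
```

play_rows:
  steps:
    - [1,0,0,0,0]
    - [1,0,0,0,0]

```text
time: 27.45
ee_pos: [0.4152, -0.3302, 0.2876]
tcp_rot: [0.901, 0.434, 0.0, -0.0]
contact_force: [0.4, 0.3, -1.0]
gripper_width: 0.0575
gripper_force: 12.0
```

Run:
```python
from wells import *
state(); p,d,c=grab('wrist','w7.png')
gs=[(.4464,-.165),(.4363,-.2484),(.4262,-.3318),(.5298,-.175),(.5197,-.2584),(.5096,-.3418)]
i,P=find(p,c,gs); show(i,P)
k=[j for j in range(len(i)) if i[j] in(0,1,4)]; print(np.array(i)[k],P[k].round(4))
```

```text
tcp [ 0.4152 -0.3302  0.2876] tooly -38.5 F [ 0.4  0.3 -1. ] w 0.0575
yaw -0.1247 centre [ 0.4771 -0.254 ] res {0: np.float64(0.0019), 1: np.float64(0.0015), 2: np.float64(0.0033), 4: np.float64(0.0054), 5: np.float64(0.0029)}
[[0.4458, -0.1654], [0.4354, -0.2488], [0.4249, -0.3321], [0.5292, -0.1759], [0.5187, -0.2592], [0.5083, -0.3426]]
[0 1 4] [[ 0.4463 -0.1673]
 [ 0.4341 -0.2479]
 [ 0.5234 -0.2564]]
```

View pics/w7.png

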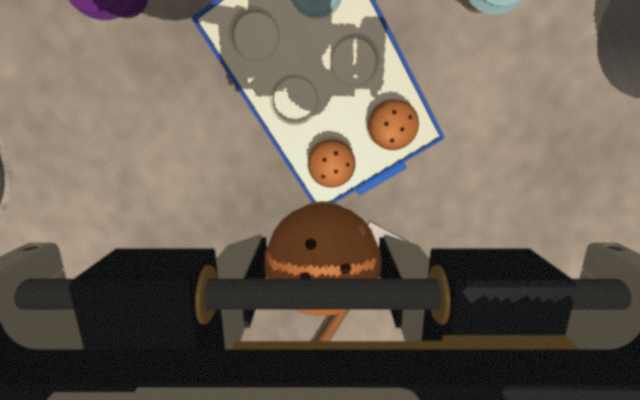

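The tray is unmoved, with two muffins seated at (331,162) and (394,124). I'll place the third in well 4, the free one at (355,60).

play_rows:
  steps:
    - [1,40,27,0,0]
    - [1,80,54,0,0]
    - [1,104,71,-40,0]
    - [1,104,71,-80,0]
    - [1,104,71,-120,0]
    - [1,104,71,-160,0]
    - [1,104,71,-190,0]
    - [1,104,71,-205,0]

```text
time: 28.3
ee_pos: [0.5182, -0.2572, 0.08]
tcp_rot: [0.9, 0.435, -0.001, -0.002]
contact_force: [-0.1, -0.8, -1.0]
gripper_width: 0.058
gripper_force: 12.0
```

play_rows:
  steps:
    - [1,0,0,-5,0]
    - [1,0,0,-15,0]
    - [1,0,0,-25,0]
    - [1,0,0,-32,0]
    - [1,0,0,-37,0]
    - [1,0,0,-40,0]
    - [1,0,0,-40,0]

```text
time: 29.0
ee_pos: [0.5193, -0.2605, 0.043]
tcp_rot: [0.901, 0.434, 0.0, 0.0]
contact_force: [0.3, -1.0, 0.8]
gripper_width: 0.0579
gripper_force: 12.0
```

Run:
```python
from wells import *
o=state(); print(o['joint_pos'].round(3))
```

```text
tcp [ 0.5193 -0.2605  0.043 ] tooly -38.5 F [ 0.3 -1.   0.8] w 0.0579
[-0.597  0.652  1.589 -0.     0.9    0.076]
```

play_rows:
  steps:
    - [-0.65,0,0,0,0]
    - [-0.65,0,0,0,0]
    - [-0.65,0,0,0,0]
    - [-0.65,0,0,30,0]
    - [-0.65,0,0,70,0]
    - [-0.65,0,10,120,8]
    - [-0.65,0,40,160,16]
    - [-0.65,0,80,180,24]

```text
time: 29.8
ee_pos: [0.5204, -0.1813, 0.2267]
tcp_rot: [0.79, 0.613, 0.001, 0.003]
contact_force: [-0.2, 1.3, -0.4]
gripper_width: 0.0756
gripper_force: 0.0
```

play_rows:
  steps:
    - [-0.65,0,46,0,8]
    - [-0.65,0,92,0,16]
    - [-0.65,0,138,0,24]
    - [-0.65,0,184,0,32]
    - [-0.65,0,230,0,40]
    - [-0.65,0,276,0,48]
    - [-0.65,0,322,0,56]
    - [-0.65,-3,340,0,64]

```text
time: 30.6
ee_pos: [0.5158, 0.1634, 0.2228]
tcp_rot: [0.342, 0.94, 0.001, 0.0]
contact_force: [0.3, -1.1, -1.0]
gripper_width: 0.0759
gripper_force: 0.0
```

play_rows:
  steps:
    - [-0.65,0,0,0,8]
    - [-0.65,0,0,0,16]
    - [-0.65,0,0,0,24]
    - [-0.65,0,0,0,32]
    - [-0.65,0,0,0,40]
    - [-0.65,0,0,0,48]
    - [-0.65,0,0,0,56]
    - [-0.65,0,0,0,64]

```text
time: 31.4
ee_pos: [0.5162, 0.1597, 0.2228]
tcp_rot: [-0.206, 0.978, 0.0, 0.0]
contact_force: [1.0, -0.1, 0.1]
gripper_width: 0.0756
gripper_force: 0.0
```

play_rows:
  steps:
    - [-0.65,0,20,0,8]
    - [-0.65,0,40,0,16]
    - [-0.65,0,60,0,24]
    - [-0.65,0,80,0,32]
    - [-0.65,0,100,0,40]
    - [-0.65,0,126,0,43]
    - [-0.65,0,126,-30,43]
    - [-0.65,0,126,-30,43]

```text
time: 32.2
ee_pos: [0.5141, 0.2855, 0.1893]
tcp_rot: [-0.549, 0.836, 0.001, -0.003]
contact_force: [-0.1, -1.1, -0.9]
gripper_width: 0.076
gripper_force: 0.0
```

Run:
```python
from wells import *
o=state(); print(o['joint_pos'].round(2)); p,d,c=grab('wrist'); muffins(p,d,c)
p,d,c=grab('top'); W=pts(d,c); muffins(p,d,c)
for q in [(.5095,-.342),(.4261,-.332),(.5195,-.26),(.53,-.175)]:
    s=np.hypot(W[...,0]-q[0],W[...,1]-q[1])<.02; print(q,np.nanpercentile(W[s][:,2],[5,50,95]).round(4))
```

```text
tcp [0.5141 0.2855 0.1893] tooly 156.5 F [-0.1 -1.1 -0.9] w 0.076
[ 0.38  0.5   1.41  0.    1.24 -2.36]
muf [ 283  162   72   72 3984] 0.5166 0.2856 r 0.029 zmax 0.092
muf [304 125  16  15 189] 0.7268 0.0255 r 0.0215 zmax 0.0795
muf [206 199  22  21 369] 0.5176 0.2871 r 0.0314 zmax 0.0965
(0.5095, -0.342) [0.0508 0.0544 0.058 ]
(0.4261, -0.332) [0.0501 0.0538 0.058 ]
(0.5195, -0.26) [0.0506 0.0542 0.0578]
(0.53, -0.175) [0.0519 0.0623 0.0768]
```

play_rows:
  steps:
    - [-0.65,1,0,-40,0]
    - [-0.65,1,0,-75,0]
    - [-0.65,1,0,-98,0]
    - [-0.65,1,0,-112,0]
    - [-0.65,1,0,-112,0]
    - [1,1,0,-112,0]
    - [1,1,0,-112,0]
    - [1,1,0,-112,0]

```text
time: 33.1
ee_pos: [0.518, 0.2859, 0.0823]
tcp_rot: [-0.548, 0.836, -0.0, 0.001]
contact_force: [1.3, 0.0, 4.2]
gripper_width: 0.0575
gripper_force: 12.0
```

play_rows:
  steps:
    - [1,0,0,0,0]
    - [1,0,0,20,0]
    - [1,0,0,50,0]
    - [1,0,-20,90,0]
    - [1,0,-50,130,-8]
    - [1,0,-90,160,-16]
    - [1,0,-130,180,-24]
    - [1,0,-170,200,-32]

```text
time: 33.9
ee_pos: [0.5169, 0.1144, 0.2823]
tcp_rot: [-0.294, 0.956, -0.0, 0.001]
contact_force: [-0.2, -1.1, -0.4]
gripper_width: 0.0574
gripper_force: 12.0
```

Run:
```python
from wells import *
o=state()
```

```text
tcp [0.5169 0.1144 0.2823] tooly 124.2 F [-0.2 -1.1 -0.4] w 0.0574
```

play_rows:
  steps:
    - [1,-6,-25,0,-8]
    - [1,-12,-50,0,-16]
    - [1,-18,-75,0,-24]
    - [1,-24,-100,0,-32]
    - [1,-30,-125,0,-40]
    - [1,-36,-150,0,-48]
    - [1,-42,-175,0,-56]
    - [1,-48,-200,0,-64]

```text
time: 34.7
ee_pos: [0.4687, -0.0852, 0.281]
tcp_rot: [0.258, 0.966, 0.0, 0.0]
contact_force: [0.2, 0.3, -1.1]
gripper_width: 0.0576
gripper_force: 12.0
```

play_rows:
  steps:
    - [1,-6,-25,0,-8]
    - [1,-12,-50,0,-16]
    - [1,-18,-75,0,-24]
    - [1,-24,-100,0,-32]
    - [1,-30,-125,0,-40]
    - [1,-36,-150,0,-48]
    - [1,-42,-175,0,-56]
    - [1,-48,-200,0,-64]

```text
time: 35.5
ee_pos: [0.4208, -0.2852, 0.2809]
tcp_rot: [0.73, 0.683, 0.0, 0.0]
contact_force: [0.1, -0.3, -0.9]
gripper_width: 0.0573
gripper_force: 12.0
```

play_rows:
  steps:
    - [1,-3,-20,3,-8]
    - [1,-6,-40,5,-16]
    - [1,-6,-45,5,-24]
    - [1,-6,-45,5,-32]
    - [1,-6,-45,5,-35]
    - [1,-6,-45,5,-35]
    - [1,-6,-45,5,-35]

```text
time: 36.2
ee_pos: [0.4152, -0.3292, 0.2859]
tcp_rot: [0.9, 0.435, 0.0, 0.0]
contact_force: [-0.6, -0.5, 0.2]
gripper_width: 0.0574
gripper_force: 12.0
```

Run:
```python
from wells import *
state(); p,d,c=grab('wrist','w8.png')
gs=[(.4464,-.165),(.4363,-.2484),(.4262,-.3318),(.5298,-.175),(.5197,-.2584),(.5096,-.3418)]
i,P=find(p,c,gs); show(i,P)
print(np.array(i),P.round(4), proj(c,[*gs[1],.02]))
```

```text
tcp [ 0.4152 -0.3292  0.2859] tooly -38.4 F [-0.6 -0.5  0.2] w 0.0574
yaw -0.0985 centre [ 0.4777 -0.252 ] res {0: np.float64(0.0028), 1: np.float64(0.001), 2: np.float64(0.0022), 4: np.float64(0.0026), 5: np.float64(0.0049)}
[[0.4442, -0.1643], [0.4359, -0.2479], [0.4277, -0.3315], [0.5278, -0.1725], [0.5195, -0.2561], [0.5113, -0.3397]]
[0 1 2 4 5] [[ 0.4443 -0.1615]
 [ 0.4349 -0.2477]
 [ 0.4299 -0.3317]
 [ 0.5183 -0.2539]
 [ 0.5111 -0.3447]] [294.69513999 100.26919579]
```

View pics/w8.png

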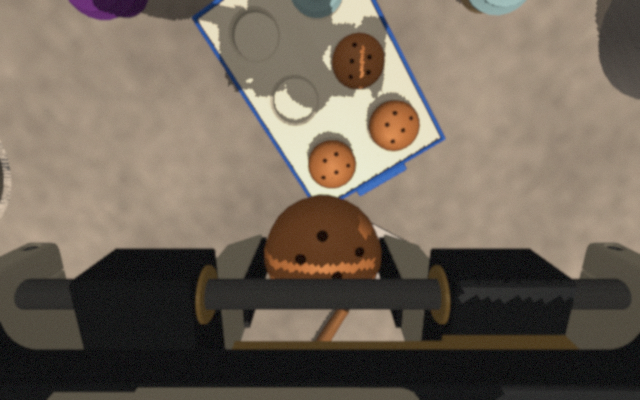

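The tray has still not moved and three muffins are seated. I'll place the last in well 1, at (295,100).

play_rows:
  steps:
    - [1,10,40,0,0]
    - [1,21,81,0,0]
    - [1,21,81,-40,0]
    - [1,21,81,-80,0]
    - [1,21,81,-120,0]
    - [1,21,81,-155,0]
    - [1,21,81,-185,0]
    - [1,21,81,-200,0]

```text
time: 37.05
ee_pos: [0.4351, -0.2473, 0.0833]
tcp_rot: [0.9, 0.435, -0.001, -0.002]
contact_force: [0.2, -0.6, -0.6]
gripper_width: 0.0572
gripper_force: 12.0
```

play_rows:
  steps:
    - [1,0,0,-5,0]
    - [1,0,0,-15,0]
    - [1,0,0,-25,0]
    - [1,0,0,-33,0]
    - [1,0,0,-38,0]
    - [1,0,0,-42,0]
    - [1,0,0,-42,0]

```text
time: 37.75
ee_pos: [0.4363, -0.2484, 0.0438]
tcp_rot: [0.901, 0.434, 0.0, 0.0]
contact_force: [0.1, -0.5, -0.3]
gripper_width: 0.0576
gripper_force: 12.0
```

Run:
```python
from wells import *
o=state()
```

```text
tcp [ 0.4363 -0.2484  0.0438] tooly -38.5 F [ 0.1 -0.5 -0.3] w 0.0576
```

play_rows:
  steps:
    - [-0.65,0,0,0,0]
    - [-0.65,0,0,0,0]
    - [-0.65,0,0,0,0]
    - [-0.65,0,0,30,0]
    - [-0.65,0,0,70,0]
    - [-0.65,0,10,120,-6]
    - [-0.65,0,40,160,-12]
    - [-0.65,0,80,200,-18]

```text
time: 38.55
ee_pos: [0.4363, -0.1736, 0.2408]
tcp_rot: [0.959, 0.285, 0.001, 0.001]
contact_force: [0.6, -0.5, -0.2]
gripper_width: 0.0754
gripper_force: 0.0
```

play_rows:
  steps:
    - [-0.2,10,44,15,-8]
    - [-0.2,20,88,30,-16]
    - [-0.2,30,132,45,-24]
    - [-0.2,40,176,60,-32]
    - [-0.2,50,220,75,-40]
    - [-0.2,60,264,90,-46]
    - [-0.2,70,308,105,-46]
    - [-0.2,80,350,120,-46]

```text
time: 39.35
ee_pos: [0.5131, 0.1654, 0.3547]
tcp_rot: [0.994, -0.109, 0.0, 0.0]
contact_force: [1.1, -0.6, 0.0]
gripper_width: 0.0553
gripper_force: 0.0
```

Run:
```python
from wells import *
state()
p,d,c=grab('top','top5.png'); W=pts(d,c)
for q in [(.4363,-.2484),(.5095,-.342),(.4261,-.332),(.5195,-.26),(.53,-.175)]:
    s=np.hypot(W[...,0]-q[0],W[...,1]-q[1])<.02; print(q,np.nanpercentile(W[s][:,2],[5,50,95]).round(4))
p,d,c=grab('wrist','w9.png'); W=pts(d,c); print(proj(c,[.549,.42,.304]))
k=(W[...,2]>.295)&(W[...,2]<.32)&(p.min(-1)>100)&(abs(W[...,1]-.42)<.05); q=W[k]; print(len(q)); 
if len(q): print(np.percentile(q,[3,50,97],axis=0).round(4),cv2.minAreaRect(q[:,:2].astype(np.float32)))
```

```text
tcp [0.5131 0.1654 0.3547] tooly -102.6 F [ 1.1 -0.6  0. ] w 0.0553
(0.4363, -0.2484) [0.0509 0.0544 0.0572]
(0.5095, -0.342) [0.0501 0.0543 0.0575]
(0.4261, -0.332) [0.0487 0.054  0.0575]
(0.5195, -0.26) [0.0508 0.0544 0.0574]
(0.53, -0.175) [0.0514 0.0626 0.0784]
[-51.60359498 249.35291799]
0
```

View pics/w9.png

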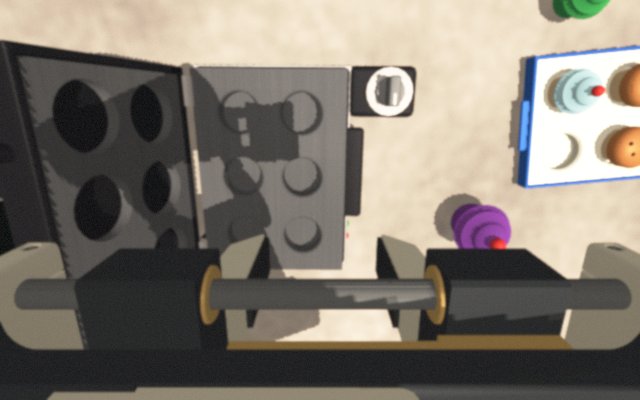

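All moulds are empty, all four muffins have their tops at 54 mm (seated), and the dial bar at (390,92) is parallel to the maker's x axis. I'll go back to the handle and close the lid.

play_rows:
  steps:
    - [0.13,7,48,15,0]
    - [0.13,14,96,20,0]
    - [0.13,21,144,20,0]
    - [0.13,28,192,20,0]
    - [0.13,34,240,20,-0.5]
    - [0.13,36,255,20,-0.5]
    - [0.13,36,255,20,-0.5]
    - [0.13,36,255,20,-0.5]

```text
time: 40.25
ee_pos: [0.5494, 0.4176, 0.3734]
tcp_rot: [0.994, -0.114, -0.0, 0.001]
contact_force: [-0.2, -0.6, -0.6]
gripper_width: 0.0402
gripper_force: 0.0
```

play_rows:
  steps:
    - [0.13,0,0,-30,0]
    - [0.13,0,0,-60,0]
    - [0.13,0,0,-80,0]
    - [0.13,0,0,-80,0]
    - [1,0,0,-80,0]
    - [1,0,0,-80,0]
    - [1,0,0,-80,0]
    - [1,0,0,-80,0]
  force: 20

```text
time: 41.05
ee_pos: [0.5497, 0.419, 0.2953]
tcp_rot: [0.994, -0.113, 0.001, -0.001]
contact_force: [0.9, -0.8, 1.8]
gripper_width: 0.0133
gripper_force: 20.0
```

Run:
```python
from wells import *
state()
th=-.2286; yv=np.array([-np.sin(th),np.cos(th)]); ph=np.arctan2(.022,.244); f=lambda a: .245*np.array([-np.cos(ph+a),np.sin(ph+a)])
for a in np.r_[np.arange(1.7,-.01,-.1)]:
    D=(f(a)-f(1.8))*1000; print(round(a,2),(D[0]*yv).round(),D[1].round())
```

```text
tcp [0.5497 0.419  0.2953] tooly -103.0 F [ 0.9 -0.8  1.8] w 0.0133
1.7 [ -5. -23.] 7.0
1.6 [-11. -47.] 11.0
1.5 [-16. -70.] 12.0
1.4 [-22. -94.] 12.0
1.3 [ -27. -118.] 8.0
1.2 [ -33. -141.] 3.0
1.1 [ -38. -164.] -5.0
1.0 [ -43. -185.] -15.0
0.9 [ -48. -206.] -28.0
0.8 [ -52. -225.] -42.0
0.7 [ -56. -243.] -59.0
0.6 [ -60. -259.] -77.0
0.5 [ -64. -273.] -96.0
0.4 [ -66. -285.] -117.0
0.3 [ -69. -296.] -140.0
0.2 [ -71. -304.] -163.0
0.1 [ -72. -309.] -186.0
-0.0 [ -73. -313.] -211.0
```

play_rows:
  steps:
    - [1,-3,-12,4,0]
    - [1,-5,-23,7,0]
    - [1,-11,-47,11,0]
    - [1,-16,-70,12,0]
    - [1,-22,-94,12,0]
    - [1,-27,-118,8,0]
    - [1,-33,-141,3,0]
    - [1,-38,-164,-5,0]

```text
time: 41.85
ee_pos: [0.5117, 0.2549, 0.2905]
tcp_rot: [0.994, -0.113, 0.002, -0.002]
contact_force: [1.7, 2.5, 2.5]
gripper_width: 0.0135
gripper_force: 20.0
```

play_rows:
  steps:
    - [1,-5,-21,-10,0]
    - [1,-10,-42,-23,0]
    - [1,-14,-61,-37,0]
    - [1,-18,-79,-54,0]
    - [1,-22,-95,-72,0]
    - [1,-26,-109,-91,0]
    - [1,-28,-121,-112,0]
    - [1,-31,-132,-135,0]

```text
time: 42.65
ee_pos: [0.481, 0.1229, 0.1543]
tcp_rot: [0.994, -0.114, 0.001, -0.001]
contact_force: [4.6, 9.5, -2.1]
gripper_width: 0.0134
gripper_force: 20.0
```

play_rows:
  steps:
    - [1,-1,-4,-12,0]
    - [1,-2,-8,-23,0]
    - [1,-3,-11,-35,0]
    - [1,-3,-13,-46,0]
    - [1,-4,-15,-58,0]
    - [1,-4,-17,-68,0]
    - [1,-4,-17,-72,0]
    - [1,-4,-17,-74,0]

```text
time: 43.45
ee_pos: [0.4783, 0.1066, 0.0827]
tcp_rot: [0.994, -0.113, 0.003, -0.001]
contact_force: [-4.3, 5.4, 31.5]
gripper_width: 0.0132
gripper_force: 20.0
```

play_rows:
  steps:
    - [1,0,0,2,0]
    - [0.35,0,0,2,0]
    - [0.35,0,0,2,0]
    - [0.35,0,0,2,0]
    - [0.35,0,0,30,0]
    - [0.35,0,0,70,0]
    - [0.35,0,-10,120,0]
    - [0.35,0,-50,170,0]

```text
time: 44.25
ee_pos: [0.4761, 0.0656, 0.2404]
tcp_rot: [0.994, -0.112, 0.0, -0.0]
contact_force: [1.4, -0.6, -0.0]
gripper_width: 0.0297
gripper_force: 0.0
```

play_rows:
  steps:
    - [0.35,-20,-45,20,0]
    - [0.35,-60,-90,40,0]
    - [0.35,-60,-120,40,0]
    - [0.35,-60,-150,40,0]
    - [0.35,-60,-150,40,0]

```text
time: 44.75
ee_pos: [0.4157, -0.0883, 0.2783]
tcp_rot: [0.993, -0.116, 0.0, 0.001]
contact_force: [0.4, 0.1, -0.0]
gripper_width: 0.0297
gripper_force: 0.0
```

Run:
```python
from wells import *
state()
p,d,c=grab('top','top6.png'); W=pts(d,c)
for q in [(.4363,-.2484),(.5095,-.342),(.4261,-.332),(.5195,-.26),(.53,-.175)]:
    s=np.hypot(W[...,0]-q[0],W[...,1]-q[1])<.02; print(q,np.nanpercentile(W[s][:,2],[5,50,95]).round(4))
th=-.2286; R=np.array([[np.cos(th),-np.sin(th)],[np.sin(th),np.cos(th)]])
def lid(W):
    L=(W[...,:2]-[.508,.248])@R; k=(abs(L[...,0])<.11)&(abs(L[...,1])<.075)&(W[...,2]>.09)&(W[...,2]<.15); G=np.c_[L[k],np.ones(k.sum())]; print('lid plane local',np.linalg.lstsq(G,W[k][:,2],rcond=None)[0],k.sum())
lid(W)
p2,d2,c2=grab('scene','s6.png'); lid(pts(d2,c2))
W=pts(d2,c2); L=(W[...,:2]-[.508,.248])@R; Z=W[...,2]
k=(np.hypot(L[...,0]-.112,L[...,1]+.155)<.025)&(Z>.075)&(Z<.095); print('dial',k.sum(),cv2.minAreaRect(L[k].astype(np.float32)))
k=(abs(L[...,0])<.06)&(L[...,1]<-.13)&(L[...,1]>-.16)&(Z>.06); print('handle z',np.percentile(Z[k],[50,95]))
a=p2[180:330,310:530][:,:,::-1]; b=p[130:280,170:490][:,:,::-1]
a=cv2.resize(a,(440,300)); b=cv2.resize(b,(640,300)); cv2.imwrite('pics/fin.png',cv2.vconcat([cv2.copyMakeBorder(a,0,0,0,200,0),b]))
```

```text
tcp [ 0.4157 -0.0883  0.2783] tooly -103.3 F [ 0.4  0.1 -0. ] w 0.0297
(0.4363, -0.2484) nan
(0.5095, -0.342) [0.0501 0.0542 0.0572]
(0.4261, -0.332) [0.0508 0.054  0.0571]
(0.5195, -0.26) [0.0513 0.0544 0.0576]
(0.53, -0.175) [0.0532 0.0564 0.0669]
lid plane local [-1.13269656e-03  1.02881146e-04  1.15628468e-01] 4850
lid plane local [-0.00108217 -0.00128446  0.11349737] 7066
dial 115 ((0.11415324360132217, -0.1569177806377411), (0.036361172795295715, 0.016046050935983658), 1.970911979675293)
handle z [0.09389217 0.09719286]
  return np.nanmean(a, axis, out=out, keepdims=keepdims)
```

View pics/fin.png

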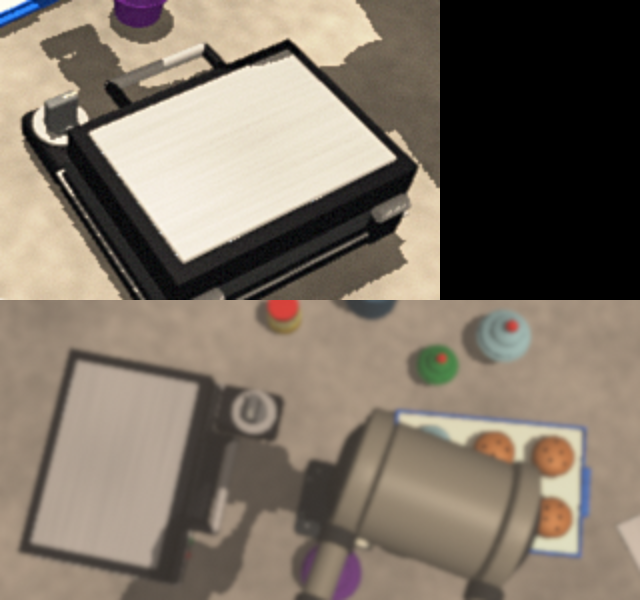

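```bash
python3 -c "
from h import *
print(bot.sign_off())"
```

```text
the job is handed in; nothing more can be done
None
```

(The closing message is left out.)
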